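# Square a power module into the corner of a jig and hold it

### The arm

A 7-joint arm with a two-finger parallel gripper is mounted at the origin on the work surface. World frame = base frame: x ahead of the robot, y to its left, z up, the work surface at z = 0. Lengths are in m, angles in rad, forces in N, time in s.
With the tool pointing down it reaches from about 0.35 to 0.9 m from the base axis. Payload 19.9 kg.
Tool frame: the origin (TCP) lies midway between the tips of the shut fingers; the grasp point (between the pads) lies ctrl.tcp_to_grasp behind it (ctrl.tcp_to_grasp is the distance from the TCP to the grasp point, in m); z points along the fingers, y is the direction in which the jaws open and shut (so a half turn about z gives the same grasp; the last joint's range is limited). The gripper opens to 85 mm and grips with 20 to 120 N. Pads are 22 mm wide; open, the fingers measure 114 mm over their backs; the gripper's body (76 mm by 85 mm) begins 54 mm behind the grasp point. The pads swing forward as they close: fully open they stand 13 mm farther back than shut.
Start: joints at [1.284, 0.417, -0.01, 1.614, 0.005, 1.111, -0.053], TCP at [0.152, -0.606, 0.197] pointing down, gripper open.
Joint ranges: [-2.81, 2.81], [-0.39, 2.02], [-1.27, 1.25], [0.06, 2.57], [-1.19, 4.33], [0.19, 2], [-2.82, 2.82]. Speed limits (rad/s): [1.89, 1.89, 2.39, 2.39, 3.01, 3.01, 3.01].

### API

Orientations are given as [roll, pitch, yaw] about the fixed x, y, z axes, in that order (R = Rz(yaw) Ry(pitch) Rx(roll)).
In Python, from station import sensors, vision, ctrl gives the robot as it stands.
- The arm moves only by the shell command python3 -m pendant 'ROWS' [FORCE]. ROWS is JSON, a list of rows, each an object with "slide": the shift along the tool's x, y, z in cm, a list of three; "turn": the turn, a rotation vector about the tool's x, y, z in rad, a list of three; "claw": the opening, from 0 (shut) to 1 (fully open). In form: [{"slide": [tx, ty, tz], "turn": [wx, wy, wz], "claw": claw}, ...]. A call has 1 to 12 rows; each row is the pose to reach, as a shift and turn from the pose measured when the call began, along the tool's axes at that moment; what a row does not reach only later rows make up. A row lasts 1/12 s, in which the tool goes at most 41.7 mm and 7.16 degrees, less where a joint would pass 70% of its speed; a pose out of reach is approached as far as the arm can. A call with a gripper value outside its range is refused whole. The fingers move at their own pace and stop on an object; FORCE is the grip in N (left out, the last holds). Time passes only in rows, so rows that repeat a pose let the fingers close. It gives the time, the measured TCP pose, the force and the opening at its end, in the units of the state.
- sensors.observe(): the state, without advancing time (a new reading comes with each control period).
- vision.camera(name): name is "side" or "top"; returns a dict with "frame" (384x512x3 uint8, red, green, blue), "fovy" (degrees; the focal length in pixels is half the picture's height over the tangent of half this angle, whatever the lens; pixels are square), "cx", "cy" (the principal point, pixels), "extrinsics" (4x4, takes a point from world to camera coordinates). Camera axes: x right, y down, z forward; pixel columns grow to the right and rows downward; lengths in m; the calibration is good to about 2 mm. A picture is of the moment at which its call begins. There is no depth.
- ctrl.job_done(): hands the job in, once; it reports no verdict.
The state is a dict: "t": time; "qpos": joint angles; "joint_vel": joint speeds; "joint_efforts": joint torques, N m; "tool_pos": TCP position; "ee_rot": TCP orientation; "contact_force": force on the tool from outside, world axes, zero at the start; "torque": the same for the moment, N m; "finger_gap": opening from 0.0 (shut) to 1.0 (fully open).
Only numpy, scipy, OpenCV 4.12 (cv2) and the standard library are available. Lean on these libraries where they do the work, as an engineer would, in place of code of your own. Each camera call takes 0.05 s, during which the arm holds its last target. There are 200 camera calls.

### The job

Pick up the power module with the tall finned heatsink and lay it flat on the bed of the aluminium jig, its white plug facing away from the end stop, then push it home into the corner so that its edges bear squarely against both dark steel stops at once. Finish while still holding it there, pressing firmly on both stops; do not let go. Do not slam or force it against the stops, and leave the small square board, the solder spool and the screwdriver where they are.

Things in the scene. Friction and masses are not known exactly. Their poses are not given: they have to be found in the camera images.
- module_mid (a point): Power module, loose, 0.2 to 0.35 kg, flat on the bench (height 0): black tray 84 (x) x 56 (y) x 8 mm, green board on it (top 10 mm up), in the middle a dark finned heatsink 44 (x) x 28 (y) mm, from 10 to 48 mm up; grip its flat outer fins, facing +y and -y. Point: centre of the heatsink, over the tray's centre, 29 mm above the underside. Yaw at the start within 35 degrees of the world's.
- module_plug (a point): White plug block of the module, 14 x 30 x 11 mm, at the module's -x end, 34 mm from its middle; top 21 mm above the underside. Point: its centre. Same axes as the module. Two small aluminium capacitors (12 mm across, top 22 mm above the underside) stand at the opposite, +x end.
- jig: Jig, fixed, yaw within 35 degrees: aluminium bed 150 (x) x 120 (y) mm, top at height 8 mm; origin at the centre of its underside. Two fixed dark steel stops 10 mm tall on the bed form a corner at its +x, +y side: end stop's face at x = +50, side stop's face at y = +35 mm in the jig's frame. Home: the module's axes parallel to the jig's, its middle at x = +8, y = +7 mm.
- end_stop: End stop, the shorter steel bar across the +x side of the bed: 10 mm (x) x 70 mm (y) x 10 mm tall; origin at the centre of its underside on the bed, axes as the jig's; its face towards the module looks to -x. Takes the module's short edge, at the end without the plug. Rigid.
- side_stop: Side stop, the longer steel bar along the +y side of the bed: 90 mm (x) x 10 mm (y) x 10 mm tall; origin at the centre of its underside on the bed, axes as the jig's; its face towards the module looks to -y. Takes the module's long edge. Rigid. Rubbing on the bed and on one stop can feel like contact with the other.
- coil_board_mid (a point): Not to be moved. Loose square circuit board 66 x 66 x 6 mm with a round copper coil (34 mm across, 18 mm tall) and a low white connector, no heatsink. Point 12 mm above its underside, at the middle.
- spool: Not to be moved. Upright grey solder spool, 60 mm across, 42 mm tall; origin at the centre of its underside.
- screwdriver: Not to be moved. Screwdriver 170 mm long lying on the bench near the robot, blade along its +x.
Mind the look-alikes: they are no part of the job. What is shaped like the part that bears module_mid but purple is not meant.

How it is judged:
By the outcome, as a careful person would: the job done as asked, in the order asked, and still so for the second after the job is handed in, while the arm keeps its last pose, push and grip.
It also fails if it takes over 58 s, if anything falls off the work surface, if the arm or the gripper's body presses on something with over 40 N, if the wrist force passes 120 N, or if a joint passes its speed limit or range.

## Working session

There is one attempt and no reset: what is moved stays moved. The work goes in short steps, Python scripts to look and compute and a shell command to move; the robot and the scene stay as the last step left them, time stands still between calls to the robot, and variables do not carry over. Pictures are saved under pics/ and viewed, about 8 in all and at most 12, crops included, and the job is handed in when it is done.

```bash
mkdir -p pics; ls; python3 - <<'E'
from station import sensors, vision, ctrl
import cv2,numpy as np,pickle
print(sensors.observe(), ctrl.tcp_to_grasp)
d={}
for n in ("top","side"):
    c=vision.camera(n); d[n]=c
    print(n,c["fovy"],c["cx"],c["cy"],np.round(c["extrinsics"],4).tolist(), [k for k in c])
    cv2.imwrite(f"pics/{n}0.png",cv2.resize(c["frame"][:,:,::-1],(800,600),interpolation=cv2.INTER_CUBIC))
pickle.dump(d,open("c0.pkl","wb"))
E
```

```text
pics
{'t': 0.0, 'qpos': array([ 1.2834948 ,  0.41796919, -0.01029961,  1.61418874,  0.00467945,
        1.11071478, -0.05300947]), 'joint_vel': array([ 1.28176718e-03,  1.36014951e-03, -6.87019322e-04,  7.08009526e-04,
        1.23523040e-03,  5.15134326e-04,  5.25871069e-05]), 'joint_efforts': array([ 1.70317353e-04, -8.64447284e+01,  6.78723380e-01, -4.34910214e+01,
        1.91154925e-02,  7.39371433e-03,  7.55450947e-05]), 'tool_pos': array([ 0.15197545, -0.60582514,  0.19645718]), 'ee_rot': array([-3.14033889e+00,  7.61793565e-05,  2.45788178e-01]), 'contact_force': array([-0.80344832, -0.30481111, -1.00412712]), 'torque': array([-0.02764982,  0.0049026 ,  0.04769906]), 'finger_gap': 0.995865161781618} 0.0187
top 43.73449507205206 254.51132953224112 192.4886544884787 [[0.0256, -0.9996, 0.0139, 0.0682], [-0.9837, -0.0276, -0.1774, 0.5396], [0.1777, -0.0091, -0.984, 1.1599], [0.0, 0.0, 0.0, 1.0]] ['frame', 'fovy', 'cx', 'cy', 'extrinsics']
side 44.8045911119909 247.63525368608578 186.02053641228798 [[0.9992, -0.0402, -0.008, -0.5388], [-0.0275, -0.5111, -0.8591, 0.0974], [0.0304, 0.8586, -0.5117, 0.9459], [0.0, 0.0, 0.0, 1.0]] ['frame', 'fovy', 'cx', 'cy', 'extrinsics']
```

View pics/top0.png

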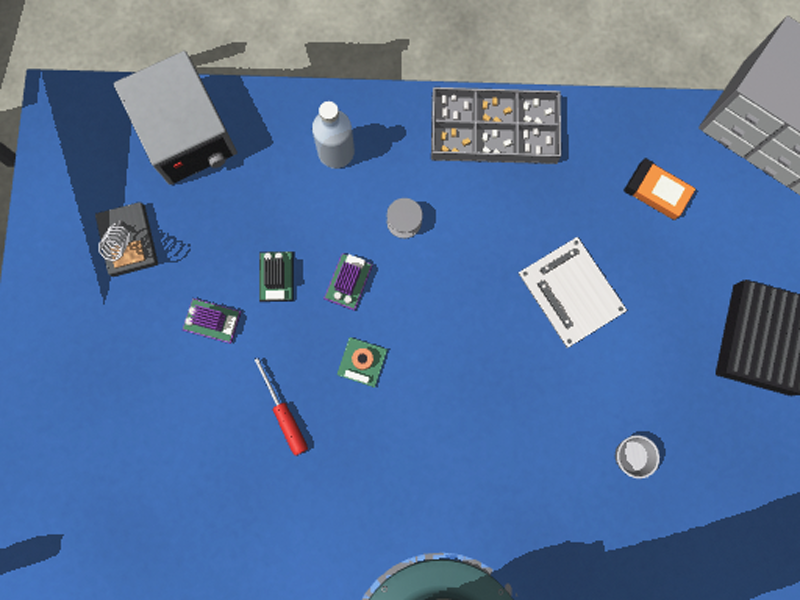

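View pics/side0.png

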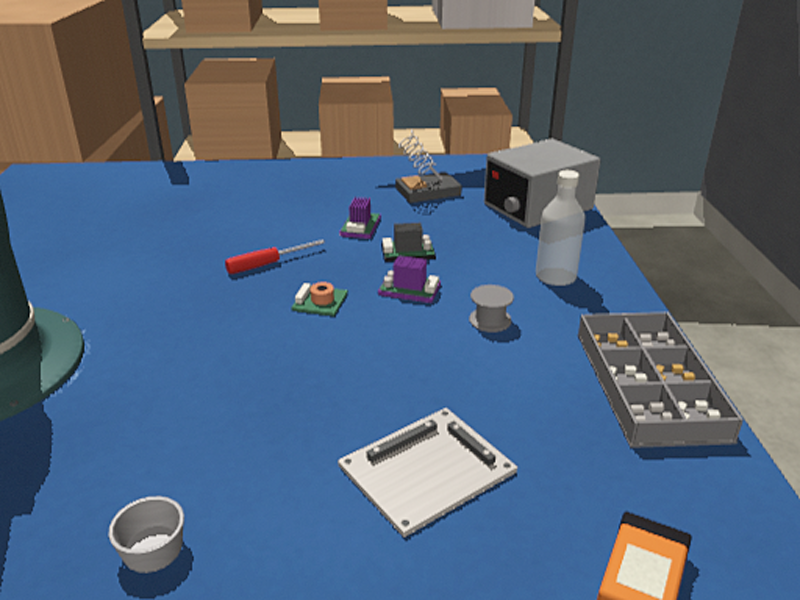

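The top view (800x600) shows the black-finned module at (277,276) with its plug at the lower end (275,295). The jig is at (572,292), with the short end stop at (559,261) and the long side stop at (555,305). The two purple modules at (211,320) and (349,280) are look-alikes. Next I measure the positions.

```bash
cat > h.py <<'E'
import cv2,numpy as np
from station import sensors, vision, ctrl
def ray(c,uv,z):
    f=192/np.tan(np.radians(c["fovy"]/2)); E=np.asarray(c["extrinsics"]); R,t=E[:3,:3],E[:3,3]
    uv=np.atleast_2d(np.asarray(uv,float)); d=np.c_[(uv-[c["cx"],c["cy"]])/f,np.ones(len(uv))]@R
    o=-R.T@t; return o+d*((z-o[2])/d[:,2])[:,None]
def rect(P):  # world xy points -> centre, long, short (mm), yaw deg of long axis
    (x,y),(w,h),a=cv2.minAreaRect((P[:,:2]*1000).astype(np.float32))
    if w<h: w,h,a=h,w,a+90
    return np.round([x,y,w,h,(a+90)%180-90],1)
def blobs(m,box,amin=15):
    M=np.zeros(m.shape,np.uint8); x0,y0,x1,y1=box; M[y0:y1,x0:x1]=m[y0:y1,x0:x1]
    n,l,s,_=cv2.connectedComponentsWithStats(M)
    return [l==i for i in range(1,n) if s[i,4]>=amin]
def pts(m): ys,xs=np.nonzero(m); return np.vstack([np.c_[xs+a,ys+b] for a in(-.5,.5) for b in(-.5,.5)])
E
python3 - <<'E'
from h import *
import pickle
d=pickle.load(open("c0.pkl","rb")); c=d["top"]; hsv=cv2.cvtColor(c["frame"],cv2.COLOR_RGB2HSV); H,S,V=cv2.split(hsv)
def show(n,m,box,z,amin=15):
    for b in blobs(m,box,amin):
        p=pts(b); print(n,b.sum(),p.mean(0).round(1),"centroid",(ray(c,p,z).mean(0)[:2]*1000).round(1),"rect",rect(ray(c,p,z)))
mb=(155,150,200,205)
show("green",(H>40)&(H<90)&(S>80),mb,.010,5)
show("notblue",~((H>98)&(H<125)&(S>110)),mb,.010)
show("plug",(S<60)&(V>140),mb,.021,5)
show("dark",(V<75)&(S<120),mb,.048)
jb=(325,145,408,228)
white=(S<50)&(V>140)
show("bed",~((H>98)&(H<125)&(S>110)),jb,.008,300); show("white",white,jb,.008,300)
show("stops",(V<130)&(S<90),jb,.018,15)
print("side"); c=d["side"]; H,S,V=cv2.split(cv2.cvtColor(c["frame"],cv2.COLOR_RGB2HSV))
show("bed",(S<50)&(V>140),(212,255,335,345),.008,300)
show("stops",(V<110)&(S<110),(212,255,335,305),.018,15)
show("plug",(S<60)&(V>140),(240,140,285,168),.021,5)
cv2.imwrite("pics/crop.png",np.hstack([cv2.resize(d["top"]["frame"][140:230,325:410,::-1],(390,400),interpolation=0),cv2.resize(d["top"]["frame"][150:210,150:210,::-1],(400,400),interpolation=0)]))
E
```

```text
green 132 [183.7 175.3] centroid [585.  268.6] rect [584.5 270.6  80.6  18.4   2.9]
green 74 [168.3 178.9] centroid [574.1 308.2] rect [581.4 299.1  80.4  28.6   3.3]
green 5 [174.6 162.8] centroid [617.8 294.3] rect [617.3 294.5   8.2   5.2   3.1]
notblue 695 [176.5 176.5] centroid [581.2 287.3] rect [581.4 287.5  86.4  57.7   2.9]
plug 15 [171.  163.4] centroid [613.3 301.8] rect [613.  301.7  13.1  10.7 -88.3]
plug 13 [177.7 163. ] centroid [614.9 284.4] rect [614.9 283.7  13.1   8.  -88.3]
plug 74 [175.6 188.3] centroid [547.7 286.2] rect [548.3 286.5  30.9  18.5 -87. ]
dark 52 [186.6 176.5] centroid [574.1 255.9] rect [572.8 257.2  80.3   7.5   2.9]
dark 148 [175.8 175.8] centroid [575.1 283.2] rect [578.4 284.8  51.9  33.    1.7]
dark 18 [174.5 192. ] centroid [533.2 284.2] rect [533.2 284.2  45.3   2.6 -88.4]
bed 2638 [365.9 186.6] centroid [ 569.  -209.3] rect [ 569.8 -209.2  154.5  126.6   33. ]
white 2226 [367.4 186.8] centroid [ 568.6 -213.3] rect [ 569.8 -209.6  152.5  124.5   33. ]
stops 91 [357.6 166.9] centroid [ 618.8 -186.1] rect [ 618.9 -186.4   74.8   13.9  -57.4]
stops 149 [355.  194.6] centroid [ 544.8 -178.2] rect [ 545.2 -178.1   92.6   16.1   32.9]
side
bed 3964 [271.8 302. ] centroid [ 570.3 -224.7] rect [ 573.  -214.5  156.   127.5   31.8]
stops 338 [257.1 282.9] centroid [ 548.1 -190.1] rect [ 549.6 -189.4   94.6   24.5   32.4]
stops 237 [301.7 284.5] centroid [ 622.4 -197.6] rect [ 622.6 -197.1   83.1   18.7  -57.7]
stops 15 [219.6 300.5] centroid [ 484.7 -228.6] rect [ 484.5 -228.6   20.8    5.1  -54.8]
plug 29 [272.9 153.7] centroid [615.9 285.2] rect [616.5 283.8  51.5  12.4  89.6]
plug 55 [247.7 156.2] centroid [550.6 274.7] rect [551.4 273.4  56.   17.9  88. ]
```

View pics/crop.png

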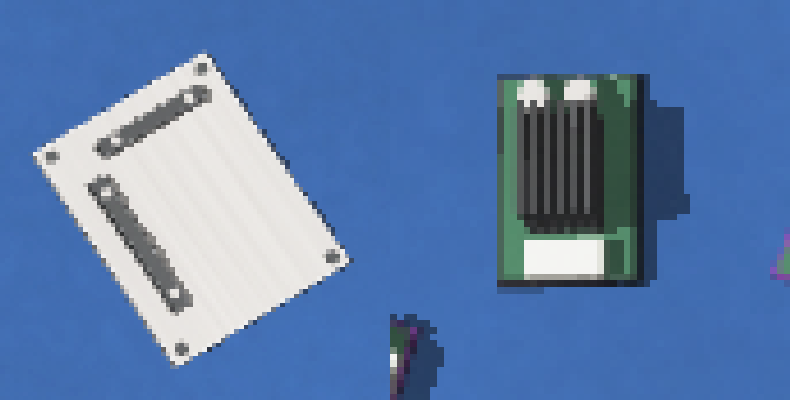

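```bash
cat >> h.py <<'E'
from scipy.spatial.transform import Rotation as Ro
def go(x,y,z,yaw,s=None):  # mm, deg -> slide (cm), turn for the pose, from the measured pose
    s=s or sensors.observe(); R0=Ro.from_euler("xyz",s["ee_rot"]); Rt=Ro.from_euler("xyz",[np.pi,0,np.radians(yaw)])
    d=R0.inv().apply(np.array([x,y,z])/10-np.array(s["tool_pos"])*100)
    print("slide",d.round(2),"turn",(R0.inv()*Rt).as_rotvec().round(3))
def st():
    s=sensors.observe(); print("t",round(s["t"],2),"pos",(s["tool_pos"]*1000).round(1),"rpy",np.degrees(s["ee_rot"]).round(2),"F",s["contact_force"].round(1),"M",s["torque"].round(2),"gap",round(s["finger_gap"],3)); return s
E
python3 -c "
from h import *
go(480,-200,180,8)"
```

```text
slide [ 41.69 -31.38   1.69] turn [-0.001  0.     0.106]
```

```bash
python3 -m pendant '[{"slide":[41.7,-31.4,1.7],"turn":[0,0,0.106],"claw":1},{"slide":[41.7,-31.4,1.7],"turn":[0,0,0.106],"claw":1},{"slide":[41.7,-31.4,1.7],"turn":[0,0,0.106],"claw":1},{"slide":[41.7,-31.4,1.7],"turn":[0,0,0.106],"claw":1},{"slide":[41.7,-31.4,1.7],"turn":[0,0,0.106],"claw":1},{"slide":[41.7,-31.4,1.7],"turn":[0,0,0.106],"claw":1},{"slide":[41.7,-31.4,1.7],"turn":[0,0,0.106],"claw":1},{"slide":[41.7,-31.4,1.7],"turn":[0,0,0.106],"claw":1},{"slide":[41.7,-31.4,1.7],"turn":[0,0,0.106],"claw":1},{"slide":[41.7,-31.4,1.7],"turn":[0,0,0.106],"claw":1},{"slide":[41.7,-31.4,1.7],"turn":[0,0,0.106],"claw":1},{"slide":[41.7,-31.4,1.7],"turn":[0,0,0.106],"claw":1}]'; python3 -c "
from h import *
st(); go(580,287,120,3)"
```

```text
t: 1.1
tool_pos: [0.4667, -0.2155, 0.1805]
ee_rot: [-3.141, 0.0, 0.14]
contact_force: [0.9, -1.1, -0.2]
finger_gap: 0.997
t 1.1 pos [ 466.7 -215.5  180.5] rpy [-1.7994e+02  1.0000e-02  8.0000e+00] F [ 0.9 -1.1 -0.2] M [-0.04 -0.01 -0.04] gap 0.997
slide [ 18.22 -48.18   6.1 ] turn [-0.001  0.     0.087]
```

```bash
python3 -m pendant '[{"slide":[18.2,-48.2,6.1],"turn":[0,0,0.087],"claw":1},{"slide":[18.2,-48.2,6.1],"turn":[0,0,0.087],"claw":1},{"slide":[18.2,-48.2,6.1],"turn":[0,0,0.087],"claw":1},{"slide":[18.2,-48.2,6.1],"turn":[0,0,0.087],"claw":1},{"slide":[18.2,-48.2,6.1],"turn":[0,0,0.087],"claw":1},{"slide":[18.2,-48.2,6.1],"turn":[0,0,0.087],"claw":1},{"slide":[18.2,-48.2,6.1],"turn":[0,0,0.087],"claw":1},{"slide":[18.2,-48.2,6.1],"turn":[0,0,0.087],"claw":1},{"slide":[18.2,-48.2,6.1],"turn":[0,0,0.087],"claw":1},{"slide":[18.2,-48.2,6.1],"turn":[0,0,0.087],"claw":1},{"slide":[18.2,-48.2,6.1],"turn":[0,0,0.087],"claw":1},{"slide":[18.2,-48.2,6.1],"turn":[0,0,0.087],"claw":1}]' >/dev/null
python3 -m pendant '[{"slide":[0.6,-2,0],"turn":[0,0,0],"claw":1},{"slide":[0.6,-2,0],"turn":[0,0,0],"claw":1}]'; python3 - <<'E'
from h import *
s=st(); go(580,287,14,3)
c=vision.camera("side"); cv2.imwrite("pics/s1.png",cv2.resize(c["frame"][90:210,190:350,::-1],(800,600),interpolation=cv2.INTER_CUBIC))
E
```

```text
t: 2.27
tool_pos: [0.5788, 0.2953, 0.1208]
ee_rot: [-3.139, 0.002, 0.058]
contact_force: [0.2, 0.7, -0.8]
finger_gap: 1.0
t 2.27 pos [578.8 295.3 120.8] rpy [-1.7982e+02  1.4000e-01  3.3300e+00] F [ 0.2  0.7 -0.8] M [0.03 0.02 0.  ] gap 1.0
slide [ 0.09  0.87 10.68] turn [-0.003  0.002  0.006]
```

View pics/s1.png

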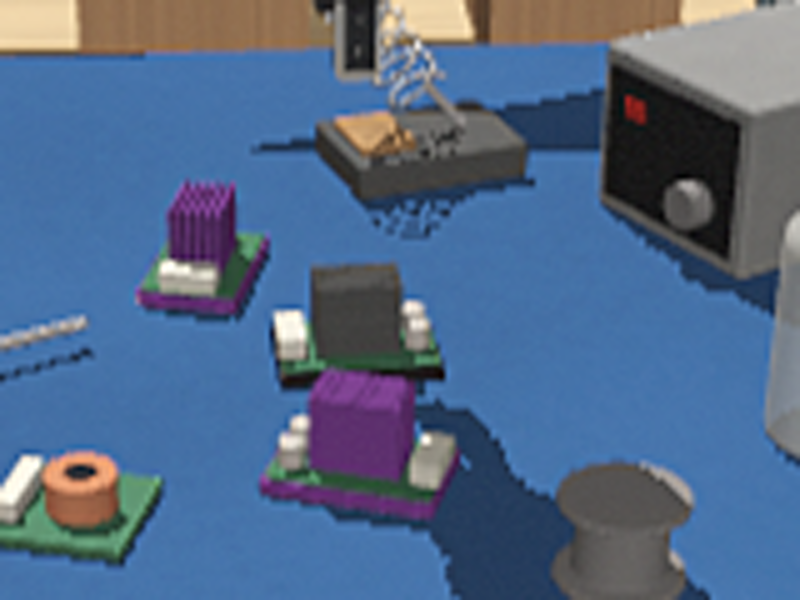

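The side view agrees: the finger is over the dark heatsink at about (355,310), with the purple module in front. I'll descend now.

```bash
python3 -m pendant '[{"slide":[0.1,0.85,2],"turn":[0,0,0],"claw":1},{"slide":[0.1,0.85,4],"turn":[0,0,0],"claw":1},{"slide":[0.1,0.85,6],"turn":[0,0,0],"claw":1},{"slide":[0.1,0.85,8],"turn":[0,0,0],"claw":1},{"slide":[0.1,0.85,9.5],"turn":[0,0,0],"claw":1},{"slide":[0.1,0.85,10.6],"turn":[0,0,0],"claw":1},{"slide":[0.1,0.85,10.6],"turn":[0,0,0],"claw":1},{"slide":[0.1,0.85,10.6],"turn":[0,0,0],"claw":1}]'; python3 - <<'E'
from h import *
s=st(); go(580,287,14,3)
c=vision.camera("side"); t=vision.camera("top"); cv2.imwrite("pics/s2.png",np.hstack([cv2.resize(c["frame"][110:200,210:300,::-1],(400,400),interpolation=cv2.INTER_CUBIC),cv2.resize(t["frame"][140:220,135:215,::-1],(400,400),interpolation=cv2.INTER_CUBIC)]))
E
```

```text
t: 2.98
tool_pos: [0.5804, 0.2837, 0.015]
ee_rot: [-3.14, 0.003, 0.056]
contact_force: [-0.3, -0.8, 0.3]
finger_gap: 0.996
t 2.98 pos [580.4 283.7  15. ] rpy [-1.7992e+02  1.5000e-01  3.2000e+00] F [-0.3 -0.8  0.3] M [ 0.03 -0.04  0.05] gap 0.996
slide [-0.02 -0.34  0.1 ] turn [-0.001  0.003  0.003]
```

View pics/s2.png

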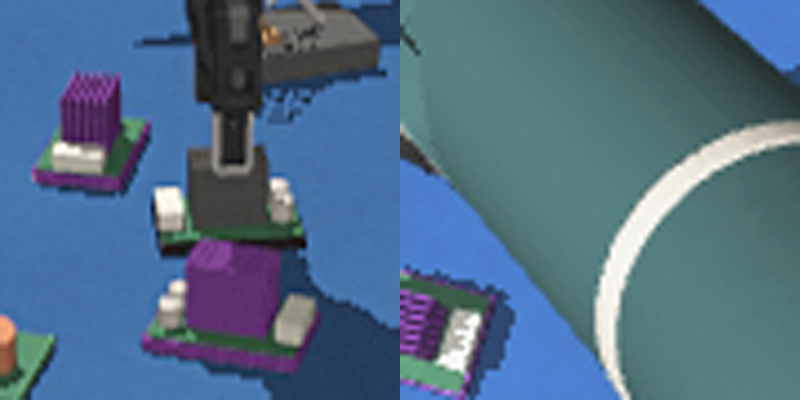

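The finger straddles the heatsink and is centred along x, though the top view is blocked by the arm. I'll close now.

```bash
python3 -m pendant '[{"slide":[0,-0.3,0.1],"turn":[0,0,0],"claw":1},{"slide":[0,-0.3,0.1],"turn":[0,0,0],"claw":0},{"slide":[0,-0.3,0.1],"turn":[0,0,0],"claw":0},{"slide":[0,-0.3,0.1],"turn":[0,0,0],"claw":0},{"slide":[0,-0.3,0.1],"turn":[0,0,0],"claw":0},{"slide":[0,-0.3,0.1],"turn":[0,0,0],"claw":0},{"slide":[0,-0.3,0.1],"turn":[0,0,0],"claw":0},{"slide":[0,-0.3,0.1],"turn":[0,0,0],"claw":0},{"slide":[0,-0.3,0.1],"turn":[0,0,0],"claw":0},{"slide":[0,-0.3,0.1],"turn":[0,0,0],"claw":0},{"slide":[0,-0.3,0.1],"turn":[0,0,0],"claw":0},{"slide":[0,-0.3,0.1],"turn":[0,0,0],"claw":0}]' 90
python3 -m pendant '[{"slide":[0,0,-2],"turn":[0,0,0],"claw":0},{"slide":[0,0,-4],"turn":[0,0,0],"claw":0},{"slide":[0,0,-7],"turn":[0,0,0],"claw":0},{"slide":[0,0,-10],"turn":[0,0,0],"claw":0},{"slide":[0,0,-10],"turn":[0,0,0],"claw":0},{"slide":[0,0,-10],"turn":[0,0,0],"claw":0}]'; python3 - <<'E'
from h import *
s=st(); go(545,-225,112,33)
E
```

```text
t: 4.08
tool_pos: [0.5808, 0.2871, 0.015]
ee_rot: [-3.14, 0.001, 0.056]
contact_force: [0.1, 0.6, -0.1]
finger_gap: -0.0
t: 4.58
tool_pos: [0.5818, 0.2873, 0.1167]
ee_rot: [-3.139, -0.002, 0.056]
contact_force: [-0.2, -0.3, -0.2]
finger_gap: 0.005
t 4.58 pos [581.8 287.3 116.7] rpy [-1.7983e+02 -1.1000e-01  3.2000e+00] F [-0.2 -0.3 -0.2] M [-0.   -0.03 -0.07] gap 0.005
slide [-6.54 50.95  0.3 ] turn [-0.002 -0.003 -0.52 ]
```

The fingers closed completely, so nothing was gripped. I need to look at what happened.

```bash
python3 - <<'E'
from h import *
c=vision.camera("side"); t=vision.camera("top"); cv2.imwrite("pics/s3.png",np.hstack([cv2.resize(c["frame"][80:200,190:310,::-1],(500,500),interpolation=cv2.INTER_CUBIC),cv2.resize(t["frame"][140:220,155:195,::-1],(250,500),interpolation=cv2.INTER_CUBIC)]))
E
```

```text
(no output)
```

View pics/s3.png

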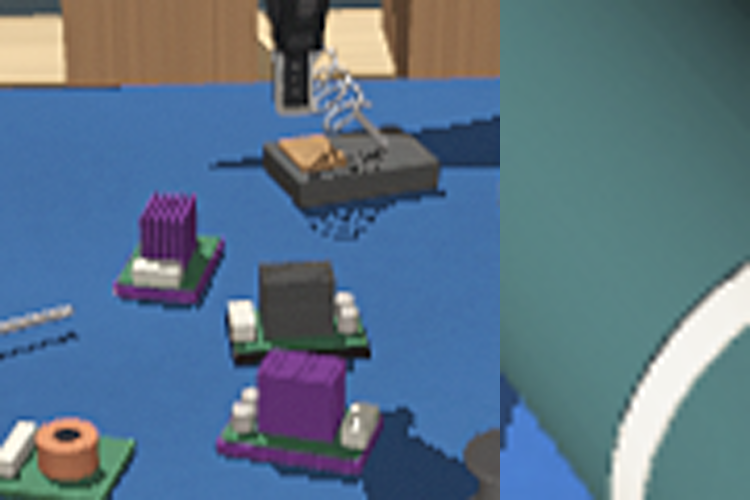

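```bash
cat >> h.py <<'E'
def proj(c,P):
    f=192/np.tan(np.radians(c["fovy"]/2)); E=np.asarray(c["extrinsics"]); q=np.atleast_2d(P)@E[:3,:3].T+E[:3,3]; return (q[:,:2]/q[:,2:]*f+[c["cx"],c["cy"]]).round(1)
E
python3 - <<'E'
from h import *
import pickle
d=pickle.load(open("c0.pkl","rb")); s=st()
print("tcp side",proj(d["side"],s["tool_pos"]))
for n in d:
    print(n,proj(d[n],[[.580,.287,.0],[.58,.273,.048],[.548,.287,.021],[.614,.29,.022],[.5804,.2837,.015]]))
E
```

```text
t 4.68 pos [580.7 286.7 114.4] rpy [-1.7991e+02  9.0000e-02  3.2000e+00] F [-0.3 -0.3 -0.7] M [0.03 0.05 0.04] gap 0.001
tcp side [[259.4 119.9]]
top [[177.2 177.7]
 [179.9 174. ]
 [175.3 188.2]
 [175.5 163.2]
 [177.6 176.4]]
side [[258.9 160.9]
 [259.3 146.6]
 [246.5 154. ]
 [272.  152.5]
 [259.1 156.4]]
```

```bash
python3 - <<'E'
from h import *
c=vision.camera("side"); print([k for k in c], c["fovy"])
E_=np.asarray(c["extrinsics"])
def z_at(uv,y):
    a=ray(c,uv,0.)[0];b=ray(c,uv,.1)[0];k=(y-a[1])/(b[1]-a[1]); return ((a+k*(b-a))*1000).round(1)
print("open near finger tip",z_at([262.4,149.4],.241)); print("shut tip now",z_at([260.8,107],.287)); st()
cv2.imwrite("pics/s4.png",cv2.resize(c["frame"][0:180,190:340,::-1],(500,600),interpolation=cv2.INTER_CUBIC))
E
```

```text
['frame', 'fovy', 'cx', 'cy', 'extrinsics'] 44.8045911119909
open near finger tip [585.6 241.   55.8]
shut tip now [584.1 287.  148. ]
t 4.73 pos [580.5 286.6 114. ] rpy [-1.7992e+02  1.3000e-01  3.2100e+00] F [ 0.4 -0.6 -0.7] M [-0.   -0.04  0.06] gap 0.002
```

View pics/s4.png

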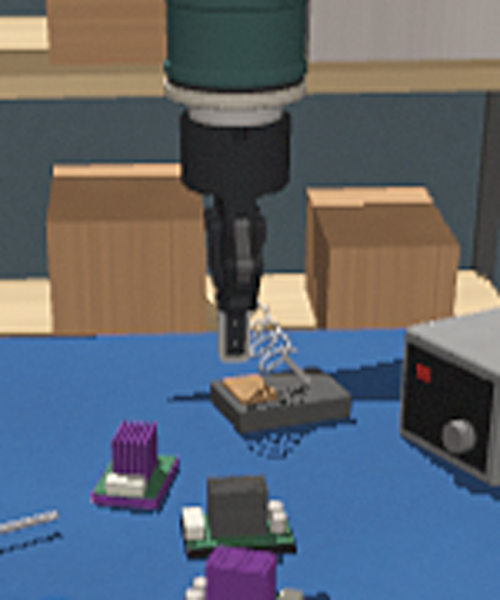

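The picture shows the module has not moved. The shut fingertips project about 33 mm higher than the reported TCP (148 mm against 114), and the open tips earlier were also about 28 mm high. The reported height is therefore biased low by about 3 cm, and the jaws closed just above the fins. I'll reopen and go about 3 cm deeper, watching the force.

```bash
python3 -m pendant '[{"slide":[0,0,0],"turn":[0,0,0],"claw":1},{"slide":[0,0,0],"turn":[0,0,0],"claw":1},{"slide":[0,0,0],"turn":[0,0,0],"claw":1},{"slide":[0,0,0],"turn":[0,0,0],"claw":1},{"slide":[0,0,0],"turn":[0,0,0],"claw":1},{"slide":[0,0,0],"turn":[0,0,0],"claw":1},{"slide":[0,0,2],"turn":[0,0,0],"claw":1},{"slide":[0,0,4],"turn":[0,0,0],"claw":1},{"slide":[0,0,6],"turn":[0,0,0],"claw":1},{"slide":[0,0,8],"turn":[0,0,0],"claw":1},{"slide":[0,0,9.8],"turn":[0,0,0],"claw":1},{"slide":[0,0,9.8],"turn":[0,0,0],"claw":1}]'
python3 -m pendant '[{"slide":[0,0,0.8],"turn":[0,0,0],"claw":1},{"slide":[0,0,1.6],"turn":[0,0,0],"claw":1},{"slide":[0,0,2.2],"turn":[0,0,0],"claw":1},{"slide":[0,0,2.6],"turn":[0,0,0],"claw":1},{"slide":[0,0,2.6],"turn":[0,0,0],"claw":1}]'
python3 - <<'E'
from h import *
s=st()
c=vision.camera("side"); cv2.imwrite("pics/s5.png",cv2.resize(c["frame"][110:185,220:300,::-1],(640,600),interpolation=cv2.INTER_CUBIC))
E
```

```text
t: 5.73
tool_pos: [0.5785, 0.2857, 0.0126]
ee_rot: [3.141, 0.007, 0.056]
contact_force: [0.1, 0.2, -0.0]
finger_gap: 1.0
t: 6.15
tool_pos: [0.5781, 0.2856, -0.0139]
ee_rot: [3.141, 0.007, 0.056]
contact_force: [0.1, 0.3, -0.0]
finger_gap: 0.998
t 6.15 pos [578.1 285.6 -13.9] rpy [179.97   0.41   3.21] F [ 0.1  0.3 -0. ] M [ 0.01  0.01 -0.01] gap 0.998
```

View pics/s5.png

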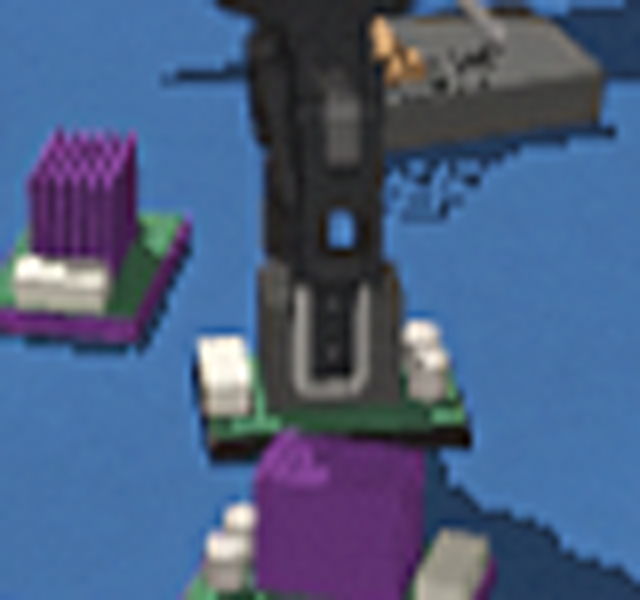

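The tip at (332,395) in the crop now sits low on the fins, at a true TCP height of about 15 mm. Closing.

```bash
python3 -m pendant '[{"slide":[0,0,0],"turn":[0,0,0],"claw":0},{"slide":[0,0,0],"turn":[0,0,0],"claw":0},{"slide":[0,0,0],"turn":[0,0,0],"claw":0},{"slide":[0,0,0],"turn":[0,0,0],"claw":0},{"slide":[0,0,0],"turn":[0,0,0],"claw":0},{"slide":[0,0,0],"turn":[0,0,0],"claw":0},{"slide":[0,0,0],"turn":[0,0,0],"claw":0},{"slide":[0,0,0],"turn":[0,0,0],"claw":0},{"slide":[0,0,0],"turn":[0,0,0],"claw":0},{"slide":[0,0,0],"turn":[0,0,0],"claw":0},{"slide":[0,0,0],"turn":[0,0,0],"claw":0}]' 90; python3 -c "
from h import *
st()"
```

```text
t: 7.12
tool_pos: [0.5787, 0.2858, -0.0129]
ee_rot: [3.141, 0.006, 0.056]
contact_force: [-1.2, -0.3, 6.0]
finger_gap: 0.309
t 7.12 pos [578.7 285.8 -12.9] rpy [179.99   0.34   3.21] F [-1.2 -0.3  6. ] M [-0.22  0.2   0.04] gap 0.309
```

Gripped: gap 0.309 is about 26 mm. The reference height is -13 mm reported with the module on the bench, so about -5 mm on the bed. Lifting.

```bash
python3 -m pendant '[{"slide":[0,0,-1],"turn":[0,0,0],"claw":0},{"slide":[0,0,-3],"turn":[0,0,0],"claw":0},{"slide":[0,0,-6],"turn":[0,0,0],"claw":0},{"slide":[0,0,-9],"turn":[0,0,0],"claw":0},{"slide":[0,0,-11],"turn":[0,0,0],"claw":0},{"slide":[0,0,-11],"turn":[0,0,0],"claw":0},{"slide":[0,0,-11],"turn":[0,0,0],"claw":0}]'; python3 -c "
from h import *
st(); go(563,-228,95,33)"
```

```text
t: 7.7
tool_pos: [0.5797, 0.286, 0.0984]
ee_rot: [-3.141, 0.004, 0.056]
contact_force: [-0.0, -0.0, -3.4]
finger_gap: 0.313
t 7.7 pos [579.7 286.   98.4] rpy [-179.99    0.24    3.2 ] F [-0.  -0.  -3.4] M [-0.   -0.   -0.02] gap 0.313
slide [-4.54 51.23  0.34] turn [-0.001  0.004 -0.52 ]
```

```bash
python3 -m pendant '[{"slide":[-0.2,2,0.1],"turn":[0,0.004,-0.04],"claw":0},{"slide":[-0.5,5,0.1],"turn":[0,0.004,-0.08],"claw":0},{"slide":[-0.8,8.5,0.1],"turn":[0,0.004,-0.12],"claw":0},{"slide":[-1.1,12,0.2],"turn":[0,0.004,-0.16],"claw":0},{"slide":[-1.4,15.5,0.2],"turn":[0,0.004,-0.2],"claw":0},{"slide":[-1.7,19,0.2],"turn":[0,0.004,-0.24],"claw":0},{"slide":[-2,22.5,0.3],"turn":[0,0.004,-0.28],"claw":0},{"slide":[-2.3,26,0.3],"turn":[0,0.004,-0.32],"claw":0},{"slide":[-2.6,29.5,0.3],"turn":[0,0.004,-0.36],"claw":0},{"slide":[-2.9,33,0.3],"turn":[0,0.004,-0.4],"claw":0},{"slide":[-3.2,36.5,0.3],"turn":[0,0.004,-0.44],"claw":0},{"slide":[-3.5,39,0.3],"turn":[0,0.004,-0.48],"claw":0}]'; python3 -c "
from h import *
st(); go(563,-228,80,33)"
```

```text
t: 8.7
tool_pos: [0.5652, -0.1088, 0.0941]
ee_rot: [-3.14, 0.002, 0.536]
contact_force: [0.6, -0.4, -2.2]
finger_gap: 0.307
t 8.7 pos [ 565.2 -108.8   94.1] rpy [-1.7988e+02  1.0000e-01  3.0690e+01] F [ 0.6 -0.4 -2.2] M [-0.04  0.05  0.02] gap 0.307
slide [-6.27 10.14  1.4 ] turn [-0.002  0.002 -0.04 ]
```

```bash
python3 -m pendant '[{"slide":[-1.9,3,0.4],"turn":[0,0,-0.03],"claw":0},{"slide":[-3.8,6,0.8],"turn":[0,0,-0.04],"claw":0},{"slide":[-5.2,8.5,1.1],"turn":[0,0,-0.04],"claw":0},{"slide":[-6.2,10.1,1.4],"turn":[0,0,-0.04],"claw":0},{"slide":[-6.2,10.1,1.4],"turn":[0,0,-0.04],"claw":0},{"slide":[-6.2,10.1,1.4],"turn":[0,0,-0.04],"claw":0}]'; python3 - <<'E'
from h import *
s=st(); go(563,-228,10,33)
c=vision.camera("side"); t=vision.camera("top")
cv2.imwrite("pics/s6.png",np.hstack([cv2.resize(c["frame"][190:350,190:350,::-1],(400,400),interpolation=cv2.INTER_CUBIC),cv2.resize(t["frame"][130:240,315:425,::-1],(400,400),interpolation=cv2.INTER_CUBIC)]))
E
```

```text
t: 9.2
tool_pos: [0.5623, -0.228, 0.0786]
ee_rot: [-3.137, 0.003, 0.574]
contact_force: [-0.0, 0.8, -2.5]
finger_gap: 0.312
t 9.2 pos [ 562.3 -228.    78.6] rpy [-1.7976e+02  1.7000e-01  3.2870e+01] F [-0.   0.8 -2.5] M [ 0.03 -0.03  0.02] gap 0.312
slide [0.08 0.07 6.86] turn [-0.004  0.003 -0.002]
```

View pics/s6.png

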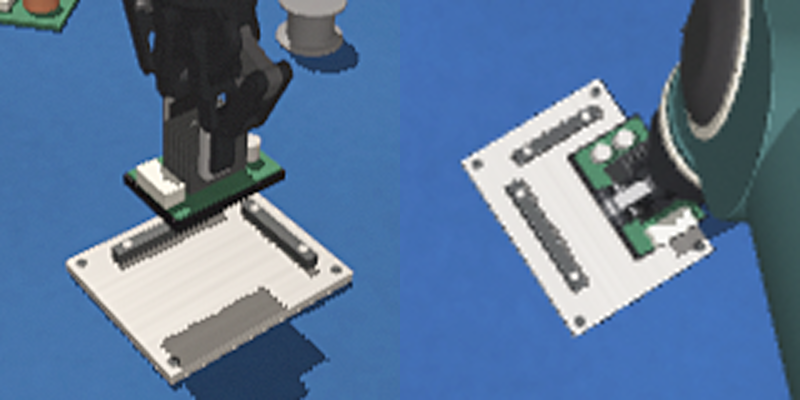

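Left (side) view: the module hangs level above the bed with its plug away from the end stop. Right (top) view: its edges are parallel to the bars, with capacitors towards the end stop. Lowering.

```bash
python3 -m pendant '[{"slide":[0.1,0,2],"turn":[-0.004,0.003,0],"claw":0},{"slide":[0.1,0,4],"turn":[-0.004,0.003,0],"claw":0},{"slide":[0.1,0,6],"turn":[-0.004,0.003,0],"claw":0},{"slide":[0.1,0,7.2],"turn":[-0.004,0.003,0],"claw":0},{"slide":[0.1,0,7.6],"turn":[-0.004,0.003,0],"claw":0},{"slide":[0.1,0,7.8],"turn":[-0.004,0.003,0],"claw":0},{"slide":[0.1,0,7.8],"turn":[-0.004,0.003,0],"claw":0}]'; python3 - <<'E'
from h import *
s=st(); go(563,-228,-5,33)
E
```

```text
t: 9.88
tool_pos: [0.564, -0.225, 0.0017]
ee_rot: [3.141, -0.001, 0.577]
contact_force: [-0.1, -0.4, -2.1]
finger_gap: 0.311
t 9.88 pos [ 564.  -225.     1.7] rpy [ 1.7997e+02 -8.0000e-02  3.3070e+01] F [-0.1 -0.4 -2.1] M [0.02 0.   0.01] gap 0.311
slide [-0.25  0.19  0.67] turn [ 0.001 -0.001  0.001]
```

```bash
python3 -m pendant '[{"slide":[0,0,0.15],"turn":[0,0,0],"claw":0},{"slide":[0,0,0.3],"turn":[0,0,0],"claw":0},{"slide":[0,0,0.4],"turn":[0,0,0],"claw":0},{"slide":[0,0,0.5],"turn":[0,0,0],"claw":0},{"slide":[0,0,0.5],"turn":[0,0,0],"claw":0}]'; python3 -c "
from h import *
st()"
```

```text
t: 10.3
tool_pos: [0.564, -0.2251, -0.0032]
ee_rot: [3.141, -0.001, 0.577]
contact_force: [0.2, -1.3, -2.4]
finger_gap: 0.309
t 10.3 pos [ 564.  -225.1   -3.2] rpy [ 1.7996e+02 -8.0000e-02  3.3070e+01] F [ 0.2 -1.3 -2.4] M [-0.   -0.05 -0.04] gap 0.309
```

```bash
python3 -m pendant '[{"slide":[0,0,0.1],"turn":[0,0,0],"claw":0},{"slide":[0,0,0.15],"turn":[0,0,0],"claw":0},{"slide":[0,0,0.2],"turn":[0,0,0],"claw":0},{"slide":[0,0,0.2],"turn":[0,0,0],"claw":0}]'; python3 -m pendant '[{"slide":[0,0,0.1],"turn":[0,0,0],"claw":0},{"slide":[0,0,0.1],"turn":[0,0,0],"claw":0}]';python3 -c "
from h import *
st()"
```

```text
t: 10.63
tool_pos: [0.5642, -0.225, -0.0048]
ee_rot: [3.141, -0.001, 0.577]
contact_force: [-1.5, 1.1, 5.6]
finger_gap: 0.31
t: 10.8
tool_pos: [0.5643, -0.225, -0.005]
ee_rot: [3.14, -0.001, 0.577]
contact_force: [-5.6, 1.7, 14.8]
finger_gap: 0.309
t 10.8 pos [ 564.3 -225.    -5. ] rpy [ 1.7993e+02 -6.0000e-02  3.3080e+01] F [-5.6  1.7 14.8] M [ 0.36  1.76 -0.01] gap 0.309
```

On the bed at -4.9 mm reported. The gaps are estimated at 21 mm to the end stop and 17 mm to the side stop. I'll slide most of that with the load eased.

```bash
python3 -m pendant '[{"slide":[0.3,-0.2,-0.03],"turn":[0,0,0],"claw":0},{"slide":[0.6,-0.5,-0.03],"turn":[0,0,0],"claw":0},{"slide":[0.9,-0.8,-0.03],"turn":[0,0,0],"claw":0},{"slide":[1.2,-1,-0.03],"turn":[0,0,0],"claw":0},{"slide":[1.4,-1.2,-0.03],"turn":[0,0,0],"claw":0},{"slide":[1.5,-1.2,-0.03],"turn":[0,0,0],"claw":0},{"slide":[1.5,-1.2,-0.03],"turn":[0,0,0],"claw":0}]'; python3 - <<'E'
from h import *
s=st(); c=vision.camera("side"); t=vision.camera("top")
cv2.imwrite("pics/s7.png",np.hstack([cv2.resize(c["frame"][250:340,215:305,::-1],(400,400),interpolation=cv2.INTER_CUBIC),cv2.resize(t["frame"][140:220,325:405,::-1],(400,400),interpolation=cv2.INTER_CUBIC)]))
E
```

```text
t: 11.38
tool_pos: [0.5705, -0.2063, -0.0047]
ee_rot: [3.141, -0.001, 0.578]
contact_force: [0.3, 0.8, -1.5]
finger_gap: 0.31
t 11.38 pos [ 570.5 -206.3   -4.7] rpy [ 1.7994e+02 -7.0000e-02  3.3100e+01] F [ 0.3  0.8 -1.5] M [0.14 0.01 0.01] gap 0.31
```

View pics/s7.png

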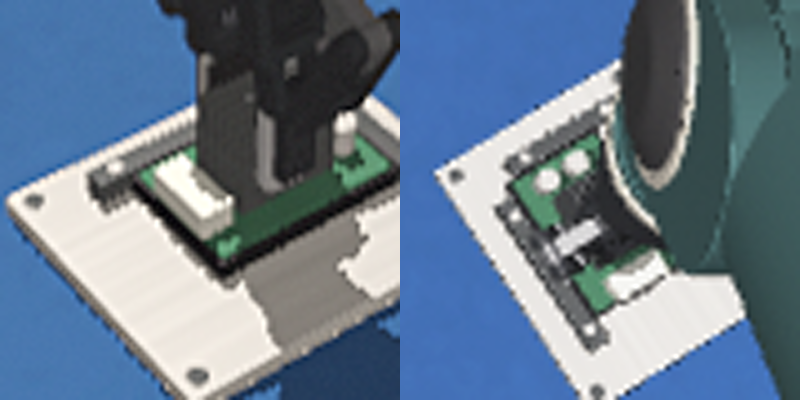

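The module is a few mm short of both bars in the picture, with edges parallel. Now small pushes: end stop first, with force shown in tool axes.

```bash
cat >> h.py <<'E'
def ft():
    s=sensors.observe(); R=Ro.from_euler("xyz",s["ee_rot"]).inv(); a=np.radians(33); d=s["tool_pos"][:2]*1000-[569.8,-209.4]
    print("t",round(s["t"],2),"jig xy",(np.array([[np.cos(a),np.sin(a)],[-np.sin(a),np.cos(a)]])@d).round(2),"z",round(s["tool_pos"][2]*1e3,2),"yaw",np.degrees(s["ee_rot"])[2].round(2),"Ftool",R.apply(s["contact_force"]).round(1),"Mtool",R.apply(s["torque"]).round(2),"gap",round(s["finger_gap"],3))
E
python3 -m pendant '[{"slide":[0.1,0,0],"turn":[0,0,0],"claw":0},{"slide":[0.2,0,0],"turn":[0,0,0],"claw":0},{"slide":[0.3,0,0],"turn":[0,0,0],"claw":0},{"slide":[0.35,0,0],"turn":[0,0,0],"claw":0},{"slide":[0.35,0,0],"turn":[0,0,0],"claw":0}]' >/dev/null; python3 -c "
from h import *
ft()"
python3 -m pendant '[{"slide":[0.05,0,0],"turn":[0,0,0],"claw":0},{"slide":[0.1,0,0],"turn":[0,0,0],"claw":0},{"slide":[0.1,0,0],"turn":[0,0,0],"claw":0}]' >/dev/null; python3 -c "
from h import *
ft()"
```

```text
t 11.9 jig xy [2.91 1.76] z -4.91 yaw 32.99 Ftool [-13.4  -2.9  -8.8] Mtool [ 0.6  -3.08  0.06] gap 0.31
t 12.15 jig xy [2.82 1.55] z -4.9 yaw 32.95 Ftool [-7.5 -2.9 -6.5] Mtool [ 0.43 -1.82  0.02] gap 0.311
```

```bash
python3 -m pendant '[{"slide":[0,0,-0.06],"turn":[0,0,0],"claw":0},{"slide":[-0.05,0,-0.06],"turn":[0,0,0],"claw":0},{"slide":[0,0,-0.06],"turn":[0,0,0],"claw":0},{"slide":[0.05,0,-0.06],"turn":[0,0,0],"claw":0},{"slide":[0.1,0,-0.06],"turn":[0,0,0],"claw":0},{"slide":[0.1,0,-0.06],"turn":[0,0,0],"claw":0}]' >/dev/null; python3 -c "
from h import *
ft()"
python3 -m pendant '[{"slide":[0.05,0,0],"turn":[0,0,0],"claw":0},{"slide":[0.1,0,0],"turn":[0,0,0],"claw":0},{"slide":[0.1,0,0],"turn":[0,0,0],"claw":0}]' >/dev/null; python3 -c "
from h import *
ft()"
```

```text
t 12.65 jig xy [2.74 1.5 ] z -4.54 yaw 32.92 Ftool [-8.  -0.  -1.6] Mtool [ 0.13 -1.59  0.04] gap 0.313
t 12.9 jig xy [2.69 1.48] z -4.75 yaw 32.89 Ftool [-7.8 -1.2 -0.8] Mtool [ 0.15 -1.69 -0.06] gap 0.316
```

x is stopped rigidly at 2.7 even with the bed load removed, so that is the end stop. Backing off 0.5 mm and moving to the side stop (tool -y).

```bash
python3 -m pendant '[{"slide":[-0.08,-0.05,-0.02],"turn":[0,0,0],"claw":0},{"slide":[-0.08,-0.1,-0.02],"turn":[0,0,0],"claw":0},{"slide":[-0.08,-0.15,-0.02],"turn":[0,0,0],"claw":0},{"slide":[-0.08,-0.2,-0.02],"turn":[0,0,0],"claw":0},{"slide":[-0.08,-0.25,-0.02],"turn":[0,0,0],"claw":0},{"slide":[-0.08,-0.3,-0.02],"turn":[0,0,0],"claw":0},{"slide":[-0.08,-0.3,-0.02],"turn":[0,0,0],"claw":0}]' >/dev/null; python3 -c "
from h import *
ft()"
python3 -m pendant '[{"slide":[0,-0.05,0],"turn":[0,0,0],"claw":0},{"slide":[0,-0.1,0],"turn":[0,0,0],"claw":0},{"slide":[0,-0.15,0],"turn":[0,0,0],"claw":0},{"slide":[0,-0.15,0],"turn":[0,0,0],"claw":0}]' >/dev/null; python3 -c "
from h import *
ft()"
```

```text
t 13.48 jig xy [2.29 3.32] z -4.22 yaw 32.87 Ftool [1.4 6.9 5.7] Mtool [-1.79  0.34 -0.02] gap 0.309
t 13.82 jig xy [2.38 3.32] z -3.92 yaw 32.84 Ftool [ 0.2 10.7  6.8] Mtool [-2.51  0.21 -0.05] gap 0.305
```

Contact on the side stop at y 3.3 shows about 11 N and Mz near zero, so the edge is bearing along its length rather than on a corner. z crept up about 1 mm, so I'll ease off, set it back down on the bed, then press both ways gradually.

```bash
python3 -m pendant '[{"slide":[0,0.08,0],"turn":[0,0,0],"claw":0},{"slide":[0,0.08,0.05],"turn":[0,0,0],"claw":0},{"slide":[0,0.08,0.1],"turn":[0,0,0],"claw":0},{"slide":[0,0.08,0.14],"turn":[0,0,0],"claw":0},{"slide":[0,0.08,0.14],"turn":[0,0,0],"claw":0}]' >/dev/null; python3 -c "
from h import *
ft()"
python3 -m pendant '[{"slide":[0.04,-0.05,0],"turn":[0,0,0],"claw":0},{"slide":[0.08,-0.1,0.02],"turn":[0,0,0],"claw":0},{"slide":[0.12,-0.15,0.02],"turn":[0,0,0],"claw":0},{"slide":[0.16,-0.2,0.02],"turn":[0,0,0],"claw":0},{"slide":[0.16,-0.2,0.02],"turn":[0,0,0],"claw":0},{"slide":[0.16,-0.2,0.02],"turn":[0,0,0],"claw":0}]' >/dev/null; python3 -c "
from h import *
ft()"
```

```text
t 14.23 jig xy [2.46 2.72] z -4.9 yaw 32.85 Ftool [-2.2 -2.3 -7.1] Mtool [ 0.63 -0.53  0.  ] gap 0.314
t 14.73 jig xy [2.73 3.2 ] z -4.78 yaw 32.78 Ftool [-8.7  7.2 -4.2] Mtool [-1.57 -1.82 -0.24] gap 0.312
```

```bash
python3 -m pendant '[{"slide":[0.05,-0.05,0.02],"turn":[0,0,-0.003],"claw":0},{"slide":[0.1,-0.1,0.02],"turn":[0,0,-0.006],"claw":0},{"slide":[0.15,-0.15,0.02],"turn":[0,0,-0.006],"claw":0},{"slide":[0.2,-0.2,0.02],"turn":[0,0,-0.006],"claw":0},{"slide":[0.2,-0.2,0.02],"turn":[0,0,-0.006],"claw":0},{"slide":[0.2,-0.2,0.02],"turn":[0,0,-0.006],"claw":0}]' >/dev/null; python3 -c "
from h import *
ft()"
python3 -m pendant '[{"slide":[0.15,-0.2,0.02],"turn":[0,0,-0.006],"claw":0},{"slide":[0.2,-0.25,0.02],"turn":[0,0,-0.006],"claw":0},{"slide":[0.2,-0.25,0.02],"turn":[0,0,-0.006],"claw":0},{"slide":[0.2,-0.25,0.02],"turn":[0,0,-0.006],"claw":0},{"slide":[0.2,-0.25,0.02],"turn":[0,0,-0.006],"claw":0}]' >/dev/null; python3 -c "
from h import *
ft()"
```

```text
t 15.23 jig xy [2.7  3.18] z -4.66 yaw 32.99 Ftool [-12.2  10.4  -6. ] Mtool [-1.99 -2.47  0.15] gap 0.311
t 15.65 jig xy [2.69 3.15] z -4.49 yaw 33.17 Ftool [-11.1  11.2  -3.3] Mtool [-2.62 -2.35  0.52] gap 0.311
```

```bash
python3 -m pendant '[{"slide":[0.15,-0.15,0.04],"turn":[0,0,0.004],"claw":0},{"slide":[0.2,-0.2,0.05],"turn":[0,0,0.005],"claw":0},{"slide":[0.25,-0.25,0.05],"turn":[0,0,0.005],"claw":0},{"slide":[0.28,-0.28,0.05],"turn":[0,0,0.005],"claw":0},{"slide":[0.28,-0.28,0.05],"turn":[0,0,0.005],"claw":0},{"slide":[0.28,-0.28,0.05],"turn":[0,0,0.005],"claw":0}]' >/dev/null; python3 - <<'E'
from h import *
ft(); st()
c=vision.camera("side"); t=vision.camera("top")
cv2.imwrite("pics/s8.png",np.hstack([cv2.resize(c["frame"][250:330,225:305,::-1],(400,400),interpolation=cv2.INTER_CUBIC),cv2.resize(t["frame"][150:215,335:400,::-1],(400,400),interpolation=cv2.INTER_CUBIC)]))
E
```

```text
t 16.15 jig xy [2.56 3.12] z -4.47 yaw 32.74 Ftool [-16.7  13.3  -9.9] Mtool [-2.56 -3.53 -0.35] gap 0.312
t 16.15 pos [ 570.3 -205.4   -4.5] rpy [179.25   0.82  32.74] F [ -6.8 -20.1  10.3] M [-4.06  1.6   0.34] gap 0.312
```

View pics/s8.png

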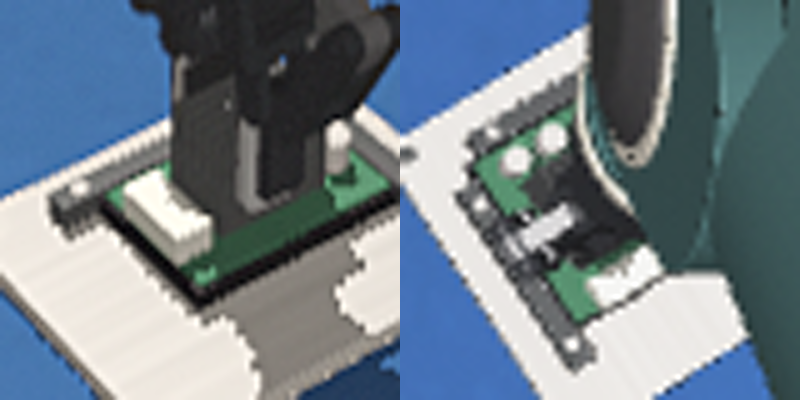

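Both views show the tray against both bars, with no visible gap. The tool has tilted about 1.1° as the pushes accumulated. I'll bring it back to vertical while still pressing, aiming for yaw 32.9, where Mz balanced.

```bash
python3 -c "
from h import *
go(570.3,-205.4,-4.9,32.9)"
```

```text
slide [0.   0.   0.04] turn [ 0.013  0.014 -0.003]
```

```bash
python3 -m pendant '[{"slide":[0.1,-0.1,0.05],"turn":[0.008,0.008,-0.003],"claw":0},{"slide":[0.15,-0.17,0.07],"turn":[0.015,0.015,-0.004],"claw":0},{"slide":[0.2,-0.22,0.07],"turn":[0.018,0.02,-0.004],"claw":0},{"slide":[0.22,-0.25,0.07],"turn":[0.018,0.02,-0.004],"claw":0},{"slide":[0.22,-0.25,0.07],"turn":[0.018,0.02,-0.004],"claw":0},{"slide":[0.22,-0.25,0.07],"turn":[0.018,0.02,-0.004],"claw":0}]' >/dev/null; python3 -c "
from h import *
ft();s=st();go(570.3,-205.4,-4.9,32.9)"
```

```text
t 16.75 jig xy [3.2  3.45] z -4.9 yaw 32.87 Ftool [-8.9 11.4 -3.8] Mtool [-2.75 -2.59  0.03] gap 0.31
t 16.75 pos [ 570.6 -204.8   -4.9] rpy [-179.86   -0.25   32.87] F [ -1.3 -14.4   3.7] M [-3.72  0.68 -0.03] gap 0.31
slide [-0.06  0.04  0.  ] turn [-0.002 -0.004 -0.   ]
```

```bash
python3 -m pendant '[{"slide":[0.15,-0.15,0.03],"turn":[0.003,0.004,0],"claw":0},{"slide":[0.2,-0.2,0.04],"turn":[0.004,0.006,0],"claw":0},{"slide":[0.25,-0.25,0.04],"turn":[0.004,0.006,0],"claw":0},{"slide":[0.3,-0.28,0.04],"turn":[0.004,0.006,0],"claw":0},{"slide":[0.3,-0.28,0.04],"turn":[0.004,0.006,0],"claw":0},{"slide":[0.3,-0.28,0.04],"turn":[0.004,0.006,0],"claw":0},{"slide":[0.3,-0.28,0.04],"turn":[0.004,0.006,0],"claw":0}]' >/dev/null; python3 -c "
from h import *
ft();s=st();go(570.3,-205.4,-4.9,32.9)"
```

```text
t 17.33 jig xy [3.4  3.46] z -4.86 yaw 32.74 Ftool [-16.3  12.9  -8.5] Mtool [-3.24 -4.12 -0.25] gap 0.31
t 17.33 pos [ 570.8 -204.6   -4.9] rpy [-179.8    -0.42   32.74] F [ -6.8 -19.8   8.4] M [-4.96  1.71  0.24] gap 0.31
slide [-0.08  0.04  0.  ] turn [-0.003 -0.007 -0.003]
```

```bash
python3 -m pendant '[{"slide":[0.25,-0.28,0.03],"turn":[-0.001,-0.003,-0.003],"claw":0},{"slide":[0.3,-0.33,0.03],"turn":[-0.001,-0.003,-0.003],"claw":0},{"slide":[0.3,-0.33,0.03],"turn":[-0.001,-0.003,-0.003],"claw":0},{"slide":[0.3,-0.33,0.03],"turn":[-0.001,-0.003,-0.003],"claw":0},{"slide":[0.3,-0.33,0.03],"turn":[-0.001,-0.003,-0.003],"claw":0},{"slide":[0.3,-0.33,0.03],"turn":[-0.001,-0.003,-0.003],"claw":0}]' >/dev/null; python3 -c "
from h import *
ft();s=st();vision.camera('top');vision.camera('side');ft()"
```

```text
t 17.83 jig xy [3.12 3.39] z -4.83 yaw 32.75 Ftool [-18.7  16.4  -5.6] Mtool [-3.9  -4.09 -0.26] gap 0.306
t 17.83 pos [ 570.6 -204.9   -4.8] rpy [ 1.7994e+02 -6.0000e-02  3.2750e+01] F [ -6.9 -23.9   5.6] M [-5.49  1.33  0.25] gap 0.306
t 17.93 jig xy [3.09 3.4 ] z -4.85 yaw 32.75 Ftool [-17.6  17.4  -4.7] Mtool [-3.87 -4.05 -0.25] gap 0.312
```

```bash
python3 -m pendant '[{"slide":[0.28,-0.3,0.03],"turn":[0,0,-0.004],"claw":0},{"slide":[0.32,-0.34,0.03],"turn":[0,0,-0.004],"claw":0},{"slide":[0.32,-0.34,0.03],"turn":[0,0,-0.004],"claw":0},{"slide":[0.32,-0.34,0.03],"turn":[0,0,-0.004],"claw":0},{"slide":[0.32,-0.34,0.03],"turn":[0,0,-0.004],"claw":0},{"slide":[0.32,-0.34,0.03],"turn":[0,0,-0.004],"claw":0}]' >/dev/null; python3 -c "
from h import *
ft();s=st();vision.camera('top');c=vision.camera('side');ft()
t=vision.camera('top')
cv2.imwrite('pics/s9.png',np.hstack([cv2.resize(c['frame'][250:330,225:305,::-1],(400,400),interpolation=cv2.INTER_CUBIC),cv2.resize(t['frame'][150:215,335:400,::-1],(400,400),interpolation=cv2.INTER_CUBIC)]))"
```

```text
t 18.43 jig xy [3.02 3.29] z -4.81 yaw 32.8 Ftool [-18.5  17.5  -5.3] Mtool [-3.78 -4.01 -0.21] gap 0.31
t 18.43 pos [ 570.5 -205.    -4.8] rpy [1.7973e+02 1.3000e-01 3.2800e+01] F [ -6.1 -24.7   5.5] M [-5.35  1.33  0.2 ] gap 0.31
t 18.53 jig xy [3.01 3.31] z -4.82 yaw 32.8 Ftool [-17.6  17.   -4.7] Mtool [-3.79 -4.06 -0.18] gap 0.313
```

View pics/s9.png

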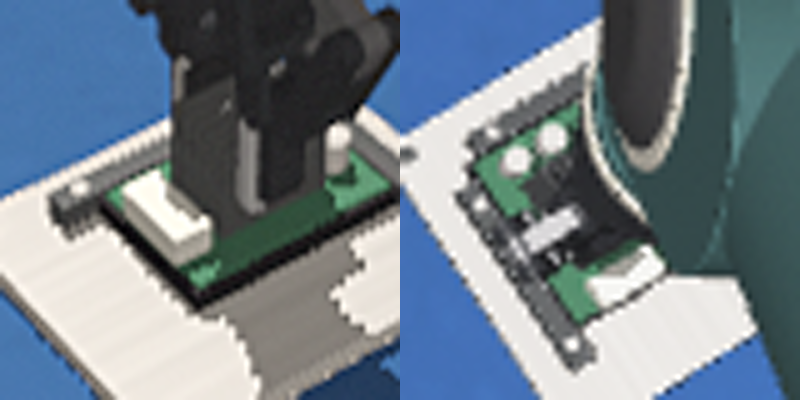

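The tray lies flat against both bars and the plug faces away from the end stop. It has settled at about 18 N and 17 N on the stops, so I'm handing in.

```bash
python3 -c "
from station import ctrl
print(ctrl.job_done())"
```

```text
the job is handed in; nothing more can be done
None
```

The power module is on the jig bed with its plug facing away from the end stop. It is pushed into the corner and still held by the gripper. I handed the job in at about 18.5 s.

**Last checks:**
- **Push:** about 18 N on the end stop, 17 N on the side stop and 5 N down on the bed, steady over the last readings.
- **Squareness:** the tool was within about 0.3° of vertical. The twist was about -0.2 N m, small enough for the edges to be bearing along their length rather than on a corner. The last top and side pictures show no gap at either bar.

**What went wrong or disagreed:**
- **Missed first grasp:** the jaws closed on nothing because the reported tool height read about 3 cm lower than the fingers really were. The module did not move, and I corrected the height from the side view.
- **Offset at home:** the tool reads about (3, 3.3) mm in the jig frame, where home is (8, 7) mm. I took this as a pose-report and measurement offset. Contact forces and pictures set the final position, not that reading.
- **Tilt while pressing:** the tool leaned about 1° during the pushes. I straightened it before the final press.
- **Other items:** I never went near the small board, spool or screwdriver, but I did not check their positions again at the end.

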